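# Push a label holder home behind the lip of the sample shelf and hold it there

### The arm

A 6-joint arm with a two-finger parallel gripper is mounted at the origin on the work surface. World frame = base frame: x ahead of the robot, y to its left, z up, the work surface at z = 0. Lengths are in m, angles in degrees, forces in N, time in s.
With the tool pointing down it reaches from about 0.325 to 0.9 m from the base axis. Payload 3.5 kg.
Tool frame: the origin (TCP) lies at the very end of the fingers, on their centre line; the grasp point (between the pads) lies 19 mm behind it; z points along the fingers, y is the line along which they close (so a half turn about z gives the same grasp; the last joint's range is limited). The gripper opens to 85 mm and grips with 20 to 120 N. Pads are 22 mm wide; open, the fingers measure 114 mm over their backs; the gripper's body (76 mm by 85 mm) begins 54 mm behind the grasp point. The pads swing forward as they close: fully open they stand 13 mm farther back than shut.
Start: joints at [-80.581, 15.837, -1.513, 72.651, 0, 84.076], TCP at [0.165, -0.603, 0.231] pointing down, gripper open.
Joint ranges: [-178.77, 178.77], [-48.84, 107.48], [-61.69, 71.31], [-111.58, 123.2], [-90, 87.43], [-180, 180]. Speed limits (degrees/s): [147.25, 147.25, 180, 180, 180, 180].

### API

Orientations are given as a 3x3 rotation matrix whose columns are the frame's x, y, z axes.
In Python, from rig import manip gives the robot as it stands. The module is installed in compiled form; this text tells all that it offers.
- The arm moves only by the shell command python3 -m creep 'ROWS' [FORCE]. ROWS is JSON, a list of rows, each a list of 7 numbers: the shift along the tool's x, y, z in cm, then the turn, a rotation vector about the tool's x, y, z in rad, then the closure, from 0 (fully open) to 1 (shut). In form: [[tx, ty, tz, wx, wy, wz, fingers], ...]. A call has 1 to 8 rows; each row is the pose to reach, as a shift and turn from the pose commanded when the call began, along the tool's axes at that moment; what a row does not reach only later rows make up. A row lasts 1/8 s, in which the tool goes at most 62.5 mm and 10.7 degrees, less where a joint would pass 70% of its speed; a pose out of reach is approached as far as the arm can. A call with a gripper value outside its range is refused whole. The fingers move at their own pace and stop on an object; FORCE is the grip in N (left out, the last holds). Time passes only in rows, so rows that repeat a pose let the fingers close. It gives the time, the measured TCP pose, the force, the opening and the grip force at its end, in the units of the state.
- manip.state(): the state, without advancing time (a new reading comes with each control period).
- manip.capture(name): name is "side" or "top"; returns a dict with "color" (420x560x3 uint8, red, green, blue), "camera_matrix" (3x3 intrinsics, pixels), "world_to_cam" (4x4, takes a point from world to camera coordinates). Camera axes: x right, y down, z forward; pixel columns grow to the right and rows downward; lengths in m; the calibration is good to about 2 mm. A picture is of the moment at which its call begins. There is no depth.
- manip.job_done(): hands the job in; it is judged then, once.
The state is a dict: "t": time; "joint_positions": joint angles; "joint_vel": joint speeds; "tau": joint torques, N m; "position": TCP position; "orientation": TCP orientation; "contact_force": force on the tool from outside, world axes, zero at the start; "moment": the same for the moment, N m; "opening": finger opening in m; "grip_force": force on a finger pad.
Only numpy, scipy, OpenCV 4.12 (cv2) and the standard library are available. Lean on these libraries where they do the work, as an engineer would, in place of code of your own. Each camera call takes 0.05 s, during which the arm holds its last target. There are 200 camera calls.

### The job

One of the two label rails on the edge of the low sample shelf is still empty: take the wide spare label holder (not the narrow one) out of the wooden stand, feel its tongue in behind the lip of the empty rail and push it straight down past the spring, label to the front, until its flange sits flush on the rail. Do not force it: if it sits on an edge, lift and shift it rather than push harder. Finish while still holding it pressed firmly down in place, so that I can tighten the clamp screws, and leave everything else standing where it is.

Things in the scene. Friction and masses are not known exactly. Their poses are not given: they have to be found in the camera images.
- wide_center (a point): the wide white plastic label holder, about 55 g, upright in a slot of the wooden stand. Point: centre of its upright panel (10 mm thick along x, 66 mm wide along y, 54 mm tall), to be gripped across its thickness. x points out of the label face, z up. Under the panel is a flange, 22 mm along x, 70 mm along y, 4 mm thick; its underside is 31 mm below the point
- wide_label (a point): the middle of the wide holder's label face (the side with the paper card), 5 mm in front (+x) of its centre; in the rail it looks out to the rail's front
- wide_tip (a point): the end of the wide holder's tongue, 53 mm below its centre. The tongue hangs from the middle of the flange: 4 mm thick, 60 mm wide, 22 mm long, with a rounded tip
- narrow_center (a point): the narrow label holder, to be left alone: the same shape, but 44 mm wide over the panel and 48 mm over the flange; it stands beside the wide one in the stand, the two in either order. The point is the centre of its panel
- stand: the wooden block that holds the spare holders, 56 mm along x, 180 mm along y, 34 mm high, fixed; origin at the centre of its underside. Two slots, 44 mm either side of its middle along y, each 8 mm by 69 mm and 27 mm deep; the holders' flanges rest on its top
- slot (a point): the slot of the empty label rail (100 mm long, aluminium), left or right of the two, on the shelf edge that faces away from the robot. Point: half-way along, level with the rail's top edges, 66 mm above the bench. x points out of the front, z up. Open at the top, 76 mm long; back wall at x = -9 mm, back of the lip at x = +2 mm. The tongue enters best with its middle at x = -2 to -5 mm
- leaf (a joint): the sprung steel leaf in that slot: 0 at rest, grows to 0.0055 m as it is pushed towards the back wall. It slopes from the back wall (4 mm below the top edges) to a nose at x = -1.5 mm, 19 mm down, so it resists the tongue with 3 to 8 N from when the tip is 10 to 18 mm down (the nearer the lip, the later), eases a little past the nose, and the hard stop follows; push on past it
- rim: the two black top edges of the empty rail, one on the lip (3 mm thick) and one on the back wall, on which the flange seats as a hard stop: home is the flange's underside level with the slot point, within 1.5 mm. Part of the rail, origin and axes as for the slot point
- full_slot (a point): the same point of the other rail, which already carries a wide label holder (fixed); leave alone
- shelf: the low sample shelf, fixed, 135 mm along x by 240 mm along y, board top 65 mm above the bench, with a 12 mm high edge round the back and sides; the two rails are side by side along its +x edge, 112 mm apart, their slots 74.5 mm from the origin. Origin on the bench under its middle
- cup_a_rim (a point): white sample cup, 48 mm across, 45 mm tall, standing on the shelf board; the point is the centre of its rim
- cup_b_rim (a point): a second, equal sample cup on the shelf board; the point is the centre of its rim
- flask: conical glass flask on the bench, 72 mm across, 102 mm tall; origin at the centre of its underside
- beaker_rim (a point): glass beaker on the bench, 68 mm across, 90 mm tall; the point is the centre of its rim
- carton: white carton on the bench, 100 by 160 by 45 mm high; origin at the centre of its underside
- dish: closed clear plastic dish on the bench, 90 mm across, 15 mm high; origin at the centre of its underside
- spoon: steel spoon lying on the bench, 170 mm long; origin under its middle
There are look-alikes about, which are no part of the job. Leave any blue or green look-alike of the part that bears wide_center alone.

How it is judged (in metres and radians):
On the way, in this order (a step that is already met when the one before it is completed fails the run):
1. the wide holder is lifted clear out of the stand (z of wide_center in the frame of stand above 0.095 m), for 0.1 s.
2. its tongue is in the empty slot, behind the lip, upright (z of wide_center in the frame of slot below 0.045 m and y of wide_center in the frame of slot between -0.012 and 0.012 m and x of wide_center in the frame of slot between -0.01 and 0.005 m and angle between wide_center's own z axis and vertical below 0.1 rad and angle between the x axis of wide_center and the x axis of slot, either way round below 0.12 rad and x of wide_label in the frame of slot above -0.0025 m), for 0.1 s.
At the end, for the whole second after the job is handed in: The wide holder is upright in the empty rail, tongue behind the lip, label to the front, flange within 1.5 mm of flush; the fingers hold it and press it on the rail's top edges with over 4 N through the last second; the listed other things lie within 25 mm of their places (z of wide_center in the frame of slot between 0.028 and 0.0325 m and y of wide_center in the frame of slot between -0.012 and 0.012 m and x of wide_center in the frame of slot between -0.01 and 0.005 m and angle between wide_center's own z axis and vertical below 0.1 rad and angle between the x axis of wide_center and the x axis of slot, either way round below 0.12 rad and x of wide_label in the frame of slot above -0.0025 m and contact force between wide and rim above 4 N and contact force between the fingers and wide above 3 N and distance of each of narrow_center, cup_a_rim, cup_b_rim, flask, beaker_rim, carton, dish, spoon from where it was at the start of the episode below 0.025 m); the arm keeps its last pose, push and grip.
It fails at once if the holder is forced: pressed onto the rail with more than 60 N (contact force between wide and rim above 60 N).
It fails at once if one of the other things is shifted by more than 25 mm or knocked over (distance of any of narrow_center, cup_a_rim, cup_b_rim, flask, beaker_rim, carton, dish, spoon from where it was at the start of the episode above 0.025 m).
It also fails if it takes over 48 s, if anything falls off the work surface, if the arm or the gripper's body presses on something with over 40 N, if the wrist force passes 120 N, or if a joint passes its speed limit or range.

## Working session

There is one attempt and no reset: what is moved stays moved. The work goes in short steps, Python scripts to look and compute and a shell command to move; the robot and the scene stay as the last step left them, time stands still between calls to the robot, and variables do not carry over. Pictures are saved under pics/ and viewed, at most 10 in all, crops included, and the job is handed in when it is done.

```bash
mkdir -p pics
python3 - <<'E'
from rig import manip
import cv2,numpy as np
for n in("side","top"):
    c=manip.capture(n); cv2.imwrite(f"pics/{n}0.png",cv2.cvtColor(c["color"],cv2.COLOR_RGB2BGR)); np.savez(f"{n}.npz",**c)
    print(n,c["camera_matrix"].round(1).tolist(),c["world_to_cam"].round(3).tolist())
s=manip.state();print(s["t"],s["position"],np.round(s["orientation"],3).tolist(),s["contact_force"])
E
```

```text
side [[413.2, 0.0, 286.5], [0.0, 413.2, 212.0], [0.0, 0.0, 1.0]] [[0.885, -0.465, -0.024, -0.493], [-0.29, -0.511, -0.809, 0.299], [0.364, 0.723, -0.587, 0.814], [0.0, 0.0, 0.0, 1.0]]
top [[482.9, 0.0, 271.5], [0.0, 482.9, 209.0], [0.0, 0.0, 1.0]] [[0.008, -1.0, -0.011, 0.096], [-0.987, -0.007, -0.164, 0.582], [0.163, 0.012, -0.986, 1.417], [0.0, 0.0, 0.0, 1.0]]
0.1 [ 0.16526706 -0.60202771  0.23027452] [[0.964, 0.265, -0.0], [0.265, -0.964, 0.002], [0.0, -0.002, -1.0]] [-0.27145497 -0.09377287  0.00724127]
```

View pics/side0.png

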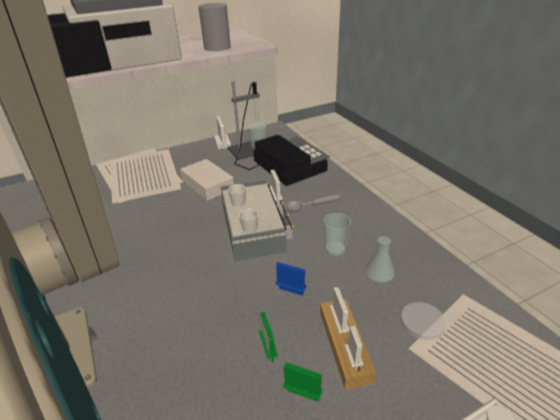

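View pics/top0.png

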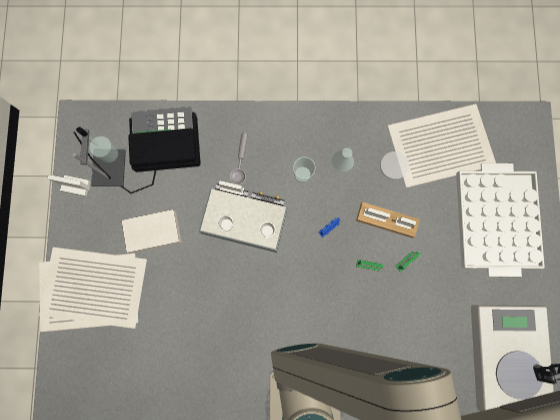

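The two white holders in the stand are at top px (377,213) and (404,222). The things that could be mistaken for them are:
- the holder in the full rail at (230,187)
- a white one at far left, (70,183)
- the blue one at (330,227)
- the green ones at (370,265) and (408,260)

The left one in the stand looks wider, so I'll check it in a close crop.

Run:
```python
import cv2,numpy as np
t=cv2.imread("pics/top0.png");s=cv2.imread("pics/side0.png")
a=cv2.resize(t[195:245,350:425],None,fx=5.3,fy=5.3,interpolation=cv2.INTER_CUBIC)  # stand
b=cv2.resize(t[175:255,195:295],None,fx=4,fy=4,interpolation=cv2.INTER_CUBIC)   # shelf
c=cv2.resize(s[285:390,310:380],None,fx=2.8,fy=2.8,interpolation=cv2.INTER_CUBIC)
d=cv2.resize(s[165:260,215:305],None,fx=2.8,fy=2.8,interpolation=cv2.INTER_CUBIC)
o=np.zeros((600,800,3),np.uint8)
o[:a.shape[0],:a.shape[1]]=a
o[275:275+b.shape[0],:b.shape[1]]=b
o[:c.shape[0],410:410+c.shape[1]]=c
o[300:300+d.shape[0],410:410+d.shape[1]]=d
cv2.imwrite("pics/crop1.png",o)
```

```text
(no output)
```

View pics/crop1.png

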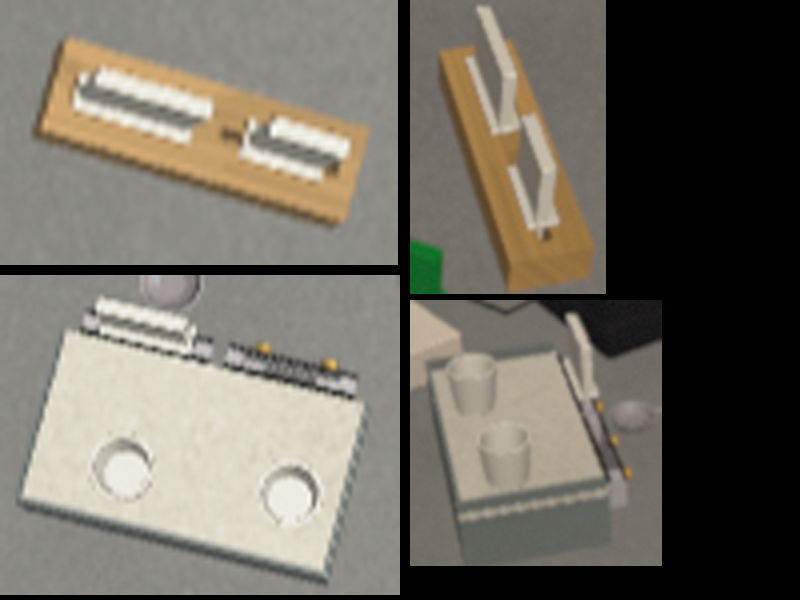

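The crop shows the wide holder is the upper-left one in the stand, about (377,213) in the top view. The narrow one is at (404,222). The empty rail is the right one in the top view, about (263,197), and the full one is at about (230,187). Next I'll rectify the views to metric planes to measure them.

```bash
cat > h.py <<'E'
import numpy as np,cv2
def load(n): c=np.load(n+".npz");return c["color"],c["camera_matrix"],c["world_to_cam"]
def ray(n,u,v,z,c=None):
    _,K,T=c or load(n);d=T[:3,:3].T@np.linalg.inv(K)@[u,v,1];o=-T[:3,:3].T@T[:3,3]
    return (o+d*(z-o[2])/d[2])[:2]
def rect(n,z,cx,cy,w,h,s,c=None):  # right=-y, up=+x, s m/px
    I,K,T=c or load(n)
    M=np.array([[0,-s,cx+h*s/2],[-s,0,cy+w*s/2],[0,0,z],[0,0,1]])
    H=K@(T[:3]@M)
    o=cv2.warpPerspective(I[:,:,::-1],H,(w,h),flags=cv2.INTER_CUBIC|cv2.WARP_INVERSE_MAP)
    for k in range(-60,61):
        X=cx+h*s/2;Y=cy+w*s/2
        r=int(round((X-k*.02)/s)) 
        q=int(round((Y-k*.02)/s))
        if 0<=r<h: cv2.line(o,(0,r),(w,r),(0,0,255) if k%5==0 else (0,200,0),1)
        if 0<=q<w: cv2.line(o,(q,0),(q,h),(0,0,255) if k%5==0 else (0,200,0),1)
    return o
E
python3 - <<'E'
from h import *
a=ray("top",244,195,.066);b=ray("top",377,213,.09);print(a,b,ray("top",388,218,.034))
A=rect("top",.066,a[0],a[1],800,300,.00035);
B=rect("top",.092,b[0],b[1]-.03,395,298,.0005);C=rect("top",.034,b[0],b[1]-.03,400,298,.0005)
cv2.imwrite("pics/r1.png",np.vstack([A,np.zeros((2,800,3),np.uint8),np.hstack([B,np.zeros((298,5,3),np.uint8),C])]))
E
```

```text
[0.62102755 0.18299389] [ 0.56495938 -0.2104715 ] [ 0.55864331 -0.25519116]
```

View pics/r1.png

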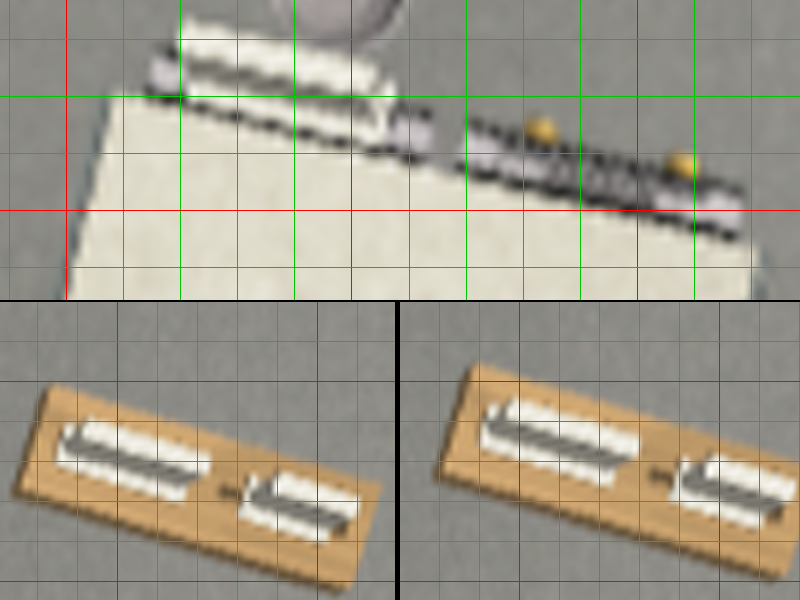

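The rectified view gives rough estimates:

| Item | Position (m) | Yaw |
|---|---|---|
| Slot | (0.614, 0.111) | about -13° |
| Wide holder | (0.568, -0.215) | about -15° |

Now I'll overlay both models on both cameras and check which face carries the label.

```bash
cat > ov.py <<'E'
from h import *
def W(p,yaw,pts):
    c,s=np.cos(np.radians(yaw)),np.sin(np.radians(yaw));pts=np.array(pts,float)
    return np.c_[p[0]+c*pts[:,0]-s*pts[:,1],p[1]+s*pts[:,0]+c*pts[:,1],p[2]+pts[:,2]]
def crop(n,P,yaw,polys,u0,v0,w,h,f,c=None):
    I,K,T=c or load(n);o=cv2.resize(I[v0:v0+h,u0:u0+w,::-1],None,fx=f,fy=f,interpolation=cv2.INTER_CUBIC);r=o.copy()
    for col,pl in polys:
        q=W(P,yaw,pl)@T[:3,:3].T+T[:3,3];q=q@K.T;q=q[:,:2]/q[:,2:]
        cv2.polylines(o,[((q-[u0,v0]+.5)*f).round().astype(int)],True,col,1)
    return np.hstack([o,r])
x,y=.005,.033
HOLD=[((0,0,255),[(-x,-y,.027),(x,-y,.027),(x,y,.027),(-x,y,.027)]),((255,0,0),[(-.011,-.035,-.031),(.011,-.035,-.031),(.011,.035,-.031),(-.011,.035,-.031)])]
RAIL=[((0,0,255),[(-.009,-.038,0),(.002,-.038,0),(.002,.038,0),(-.009,.038,0)]),((255,0,0),[(-.012,-.05,0),(.005,-.05,0),(.005,.05,0),(-.012,.05,0)])]
E
python3 - <<'E'
from ov import *
I=load("top")[0]
hsv=cv2.cvtColor(I,cv2.COLOR_RGB2HSV);m=cv2.inRange(hsv,(8,90,90),(25,255,255));m[:, :340]=0;m[:,430:]=0;m[:195]=0;m[245:]=0
p=np.argwhere(m)[:,::-1];h=cv2.convexHull(p.astype(np.float32));(c,s,a)=cv2.minAreaRect(h);b=cv2.boxPoints((c,s,a))
g=np.array([ray("top",*q,.034) for q in b]);print(g.round(4).tolist(),len(p))
P=(.568,-.2145,.065);S=(.6145,.1115,.066)
o=np.zeros((600,800,3),np.uint8)
def put(i,x,y): o[y:y+i.shape[0],x:x+i.shape[1]]=i
put(crop("side",P,-15,HOLD,312,282,65,75,4)[:300],0,0)
put(crop("top",P,-15,HOLD,352,198,46,32,6),0,304) if 0 else put(crop("top",P,-15,HOLD,352,198,34,30,4)[:,:],525,0)
put(crop("side",S,-13.3,RAIL,250,165,65,75,4)[:298],0,302)
put(crop("top",S,-13.3,RAIL,228,182,60,30,4)[:,:240],525,302)
put(crop("side",S,-13.3,[],200,105,33,48,4)[:,:132],525,430);put(crop("side",S,-13.3,[],278,260,33,40,4)[:,:132],660,430)
put(crop("top",S,-13.3,[],210,178,34,22,4)[:,:136],525,150);put(crop("top",S,-13.3,[],388,208,34,28,4)[:,:136],661,150)
cv2.imwrite("pics/ov1.png",o)
E
```

```text
[[0.5517, -0.1567], [0.6083, -0.1747], [0.5549, -0.3504], [0.499, -0.3314]] 733Traceback (most recent call last):
  File "<stdin>", line 13, in <module>
  File "<stdin>", line 8, in put
ValueError: could not broadcast input array from shape (192,132,3) into shape (170,132,3)
```

Run:
```python
from ov import *
P=(.568,-.2145,.065);S=(.6145,.1115,.066)
o=np.zeros((600,800,3),np.uint8)
def put(i,x,y): 
    i=i[:600-y,:800-x];o[y:y+i.shape[0],x:x+i.shape[1]]=i
put(crop("side",P,-16.5,HOLD,312,282,65,75,4),0,0)
put(crop("top",P,-16.5,HOLD,352,198,34,30,4),525,0)
put(crop("side",S,-13.3,RAIL,250,165,65,75,4),0,302)
put(crop("top",S,-13.3,RAIL,232,182,56,30,4)[:,:224],525,302)
put(crop("side",S,0,[],208,110,33,42,4)[:,:132],525,430);put(crop("side",S,0,[],275,260,33,40,4)[:,:132],660,430)
put(crop("top",S,0,[],210,178,34,22,4)[:,:136],525,150);put(crop("top",S,0,[],388,208,34,28,4)[:,:136],661,150)
cv2.imwrite("pics/ov1.png",o)
```

```text
(no output)
```

View pics/ov1.png

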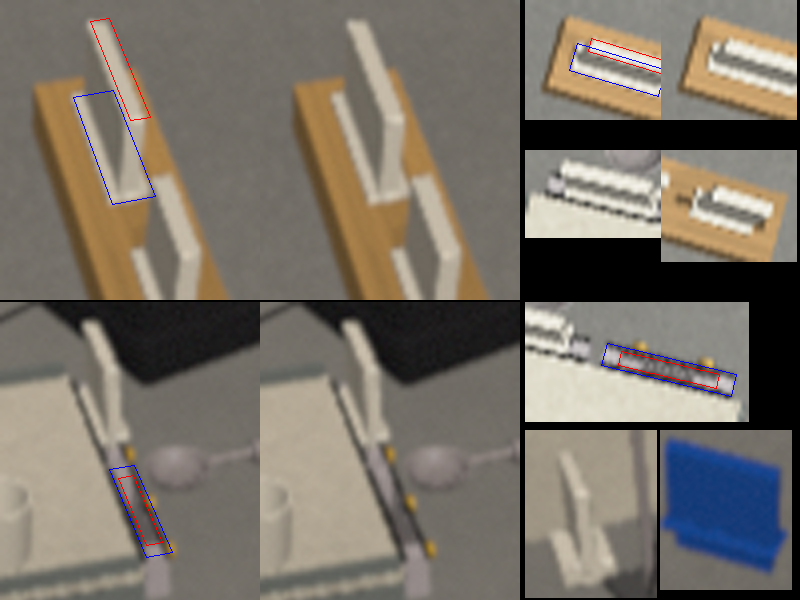

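The overlays fit the holder and rail to about 1 px. I'll compare the visible (robot-facing) face colours of the wide, narrow and full-rail holders, since the full-rail one is known to show its back.

Run:
```python
from ov import *
from scipy.ndimage import map_coordinates as mc
S=W((.6145,.1115,.066),-13.3,[(-.0035,.112,.031)])[0]
N=W((.568,-.2145,.065),-16.5,[(0,-.088,0)])[0]
for nm,P,yaw,hw in(("wide",(.568,-.2145,.065),-16.5,.033),("narrow",N,-16.5,.022),("full",S,-13.3,.033)):
  for n in("side","top"):
    I,K,T=load(n)
    Z=np.linspace(.024,-.024,9);Y=np.linspace(-hw+.004,hw-.004,15)
    g=[(-.005,y,z) for z in Z for y in Y]
    q=(W(P,yaw,g)@T[:3,:3].T+T[:3,3])@K.T;q=q[:,:2]/q[:,2:]
    v=np.array([mc(I[:,:,k].astype(float),[q[:,1],q[:,0]],order=1) for k in range(3)]).reshape(3,9,15)
    print(nm,n,"row medians RGB",np.median(v,2).T.round().astype(int).tolist()); print("  midrow G",v[1,4].round().astype(int).tolist())
```

```text
wide side row medians RGB [[175, 166, 150], [138, 131, 117], [114, 107, 97], [109, 104, 93], [110, 104, 94], [110, 104, 94], [110, 104, 94], [111, 104, 94], [119, 113, 102]]
  midrow G [142, 115, 104, 104, 105, 104, 105, 103, 104, 104, 105, 103, 104, 103, 103]
wide top row medians RGB [[182, 179, 167], [150, 147, 137], [132, 129, 120], [126, 123, 115], [126, 123, 115], [127, 125, 116], [139, 135, 125], [157, 153, 143], [183, 179, 167]]
  midrow G [126, 123, 121, 123, 123, 124, 123, 122, 123, 123, 122, 124, 122, 123, 123]
narrow side row medians RGB [[161, 153, 138], [123, 116, 105], [110, 104, 94], [110, 103, 94], [110, 104, 94], [110, 104, 94], [109, 103, 93], [111, 105, 95], [127, 120, 109]]
  midrow G [132, 112, 105, 104, 103, 104, 104, 103, 104, 104, 102, 104, 104, 104, 106]
narrow top row medians RGB [[155, 152, 142], [130, 127, 118], [124, 122, 114], [125, 122, 114], [125, 123, 114], [133, 130, 122], [152, 149, 138], [176, 174, 161], [200, 198, 185]]
  midrow G [123, 122, 122, 122, 123, 122, 122, 123, 125, 122, 123, 126, 126, 122, 123]
full side row medians RGB [[114, 107, 97], [111, 106, 96], [112, 107, 98], [113, 107, 97], [114, 108, 98], [122, 116, 104], [143, 136, 121], [167, 158, 143], [183, 173, 156]]
  midrow G [111, 111, 107, 107, 108, 106, 108, 108, 107, 107, 109, 109, 109, 110, 111]
full top row medians RGB [[126, 123, 115], [128, 125, 116], [138, 135, 127], [158, 154, 144], [179, 174, 163], [201, 196, 184], [216, 213, 201], [222, 219, 207], [225, 221, 210]]
  midrow G [172, 178, 172, 173, 182, 172, 170, 185, 174, 173, 187, 177, 175, 189, 174]
```

All three visible faces have the same uniform plain back tone, so the labels face away from the robot (+x). Next I'll refine the rail position with brightness profiles across it.

Run:
```python
from ov import *
from scipy.ndimage import map_coordinates as mc
S=(.6145,.1115,.066)
xs=np.arange(-.022,.0165,.0015)
print((xs*1e3).round(1).tolist())
def smp(n,g):
    I,K,T=load(n);q=(W(S,-13.3,g)@T[:3,:3].T+T[:3,3])@K.T;q=q[:,:2]/q[:,2:]
    return mc(I.mean(2),[q[:,1],q[:,0]],order=1)
for n in("top","side"):
  for a,b in((-.045,-.04),(-.036,-.012),(-.012,.012),(.012,.036),(.04,.045)):
    ys=np.linspace(a,b,20);v=smp(n,[(x,y,0) for x in xs for y in ys]).reshape(len(xs),20).mean(1);print(n,a,v.round().astype(int).tolist())
  ys=np.arange(-.066,.07,.003)
  for x in(.0035,-.0035,-.0105): print(n,"along y at x",x,smp(n,[(x,y,0) for y in ys]).round().astype(int).tolist())
```

```text
[-22.0, -20.5, -19.0, -17.5, -16.0, -14.5, -13.0, -11.5, -10.0, -8.5, -7.0, -5.5, -4.0, -2.5, -1.0, 0.5, 2.0, 3.5, 5.0, 6.5, 8.0, 9.5, 11.0, 12.5, 14.0, 15.5]
top -0.045 [209, 208, 203, 194, 166, 131, 104, 94, 119, 158, 184, 194, 198, 194, 181, 151, 122, 109, 108, 123, 137, 141, 142, 141, 141, 141]
top -0.036 [212, 212, 209, 198, 172, 135, 95, 83, 107, 136, 154, 154, 142, 126, 107, 90, 80, 82, 97, 115, 130, 137, 139, 138, 138, 139]
top -0.012 [211, 211, 210, 200, 177, 140, 97, 71, 76, 94, 111, 119, 118, 115, 107, 93, 84, 84, 97, 116, 129, 136, 137, 138, 139, 139]
top 0.012 [214, 213, 212, 201, 177, 141, 98, 80, 98, 129, 148, 152, 143, 127, 109, 91, 80, 81, 93, 111, 127, 134, 137, 137, 137, 138]
top 0.04 [215, 215, 214, 199, 178, 137, 90, 89, 116, 148, 175, 189, 193, 189, 176, 155, 122, 96, 100, 112, 125, 136, 137, 137, 137, 138]
top along y at x 0.0035 [136, 137, 139, 140, 141, 127, 102, 106, 112, 93, 78, 86, 100, 89, 62, 61, 88, 85, 88, 66, 98, 87, 93, 57, 96, 86, 93, 61, 96, 83, 86, 64, 87, 79, 89, 85, 93, 107, 110, 124, 133, 133, 131, 113, 84, 111]
top along y at x -0.0035 [140, 1
[... 1114 characters left out ...]
112, 115]
side along y at x 0.0035 [110, 110, 109, 105, 97, 99, 100, 95, 86, 82, 76, 74, 76, 77, 78, 80, 82, 81, 76, 75, 74, 77, 82, 90, 89, 86, 85, 83, 77, 73, 73, 71, 70, 75, 82, 81, 77, 84, 90, 94, 99, 102, 98, 91, 86, 89]
side along y at x -0.0035 [138, 138, 139, 137, 138, 143, 149, 145, 136, 120, 103, 92, 88, 88, 87, 87, 90, 91, 91, 88, 86, 84, 84, 87, 92, 98, 102, 107, 116, 123, 130, 135, 136, 139, 144, 147, 147, 148, 147, 142, 139, 139, 143, 146, 148, 151]
side along y at x -0.0105 [140, 140, 139, 138, 130, 122, 117, 119, 110, 93, 79, 74, 70, 68, 72, 72, 70, 65, 67, 66, 65, 70, 77, 80, 84, 89, 93, 93, 96, 101, 101, 99, 99, 102, 100, 100, 101, 106, 110, 116, 122, 121, 110, 102, 98, 97]
```

The rail's refined slot is about (0.614, 0.112), yaw -13.3°. The full-rail holder sits about 3.5 mm further forward, as expected with the leaf pressing it to the lip. Now I'll go above the wide holder, with the fingers closing along its thickness.

```bash
python3 -m creep '[[49.1,-26.7,7,0,0,-1.014,0.3],[49.1,-26.7,7,0,0,-1.014,0.3],[49.1,-26.7,7,0,0,-1.014,0.3],[49.1,-26.7,7,0,0,-1.014,0.3],[49.1,-26.7,7,0,0,-1.014,0.3],[49.1,-26.7,7,0,0,-1.014,0.3],[49.1,-26.7,7,0,0,-1.014,0.3],[49.1,-26.7,7,0,0,-1.014,0.3]]' 60
```

```text
t: 1.1
position: [0.524, -0.2571, 0.1686]
orientation: [[0.285, 0.959, -0.0], [0.959, -0.285, 0.0], [-0.0, -0.0, -1.0]]
contact_force: [0.9, -1.1, -0.1]
opening: 0.0599
grip_force: 0.0
```

```bash
python3 -m creep '[[4.5,2.6,0.8,0,0,0,0.3],[4.5,2.6,0.8,0,0,0,0.3],[4.5,2.6,0.8,0,0,0,0.3]]'
```

```text
t: 1.48
position: [0.5602, -0.2229, 0.1606]
orientation: [[0.284, 0.959, -0.001], [0.959, -0.284, 0.0], [-0.0, -0.001, -1.0]]
contact_force: [0.0, -1.2, -0.5]
opening: 0.0596
grip_force: 0.0
```

```bash
python3 -m creep '[[1.0,0.5,0,0,0,0,0.3],[1.0,0.5,4,0,0,0,0.4],[1.0,0.5,8,0,0,0,0.5],[1.0,0.5,10.8,0,0,0,0.6],[1.0,0.5,10.8,0,0,0,0.7],[1.0,0.5,10.8,0,0,0,0.7]]' 20
python3 - <<'E'
from ov import *
from rig import manip
c=manip.capture("side");c=(c["color"],c["camera_matrix"],c["world_to_cam"])
d=manip.capture("top");d=(d["color"],d["camera_matrix"],d["world_to_cam"])
P=(.568,-.2145,.065)
cv2.imwrite("pics/g1.png",np.vstack([crop("side",P,-16.5,HOLD,295,260,95,75,4,c),crop("top",P,-16.5,HOLD,340,180,95,60,4,d)]))
E
```

```text
t: 2.22
position: [0.5691, -0.2158, 0.0545]
orientation: [[0.286, 0.958, 0.002], [0.958, -0.286, -0.001], [-0.0, 0.002, -1.0]]
contact_force: [1.5, 0.5, 0.7]
opening: 0.0257
grip_force: 0.0
```

View pics/g1.png

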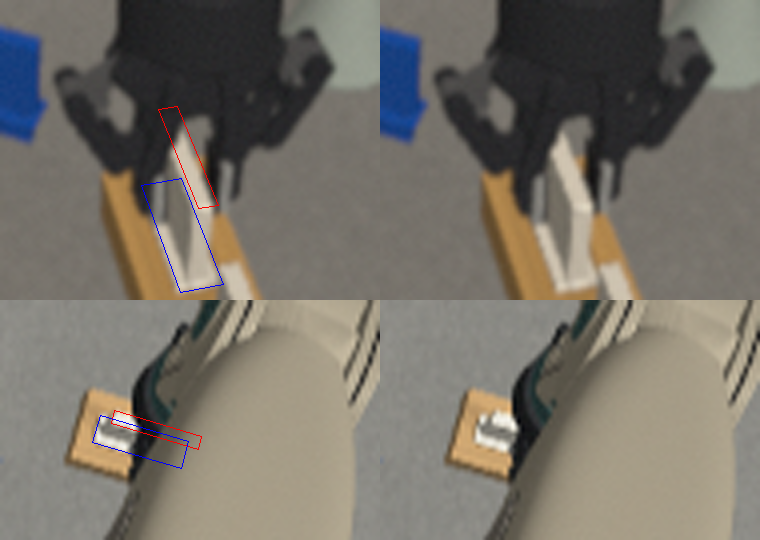

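The fingers straddle the wide panel roughly centred, at about (567,190) in the right half. Now I'll close and lift a little.

```bash
python3 -m creep '[[0,0,0,0,0,0,1],[0,0,0,0,0,0,1],[0,0,0,0,0,0,1],[0,0,0,0,0,0,1],[0,0,0,0,0,0,1]]' 60
```

```text
t: 2.95
position: [0.5694, -0.2156, 0.0548]
orientation: [[0.285, 0.959, 0.002], [0.959, -0.285, -0.001], [-0.001, 0.003, -1.0]]
contact_force: [-0.9, -0.1, 6.9]
opening: 0.0094
grip_force: 58.9
```

```bash
python3 -m creep '[[0,0,-3,0,0,0,1],[0,0,-7,0,0,0,1],[0,0,-12,0,0,0,1],[0,0,-15,0,0,0,1],[0,0,-15,0,0,0,1]]'
```

```text
t: 3.58
position: [0.5704, -0.2158, 0.2065]
orientation: [[0.285, 0.959, 0.006], [0.959, -0.285, -0.003], [-0.001, 0.007, -1.0]]
contact_force: [0.2, -2.0, -0.5]
opening: 0.0093
grip_force: 58.8
```

The holder is lifted. I'll turn it 60° so the front face shows to the side camera and confirm the label.

```bash
python3 -m creep '[[0,0,0,0,0,1.05,1],[0,0,0,0,0,1.05,1],[0,0,0,0,0,1.05,1],[0,0,0,0,0,1.05,1],[0,0,0,0,0,1.05,1],[0,0,0,0,0,1.05,1],[0,0,0,0,0,1.05,1]]'
python3 - <<'E'
from ov import *
from rig import manip
c=manip.capture("side");c=(c["color"],c["camera_matrix"],c["world_to_cam"])
s=manip.state();p=s["position"];R=s["orientation"];yaw=np.degrees(np.arctan2(R[1,1],R[0,1]));print(p,yaw,s["joint_positions"])
P=(p[0],p[1],p[2]+.0102)
F=[((0,0,255),[(.005,-.033,.027),(.005,.033,.027),(.005,.033,-.027),(.005,-.033,-.027)])]
cv2.imwrite("pics/l1.png",crop("side",P,yaw,F,290,180,98,98,4,c))
E
```

```text
t: 4.45
position: [0.5673, -0.2143, 0.2012]
orientation: [[0.973, 0.231, -0.003], [0.231, -0.973, 0.002], [-0.002, -0.002, -1.0]]
contact_force: [-0.4, -0.7, 0.2]
opening: 0.0096
grip_force: 58.7
[ 0.56747132 -0.21444836  0.20150587] -76.6043894615713 [-2.68062775e+01  1.50469478e+01 -6.20459264e+00  6.89071728e+01
  2.47959771e-03  1.39798000e+02]
```

View pics/l1.png

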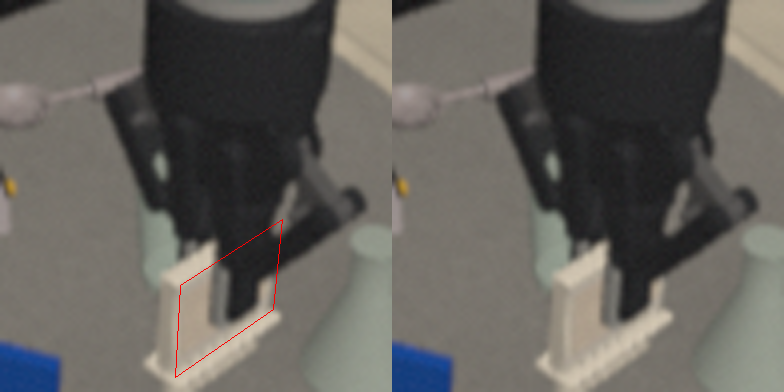

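The front face shows the pinkish card with a lighter border (around (585,325) in the crop), so the label is on the +x side as assumed. I'll measure the holder's y offset in the grip from the panel ends in the same view.

Run:
```python
from ov import *
from rig import manip
from scipy.ndimage import map_coordinates as mc
c=manip.capture("side");I,K,T=c["color"],c["camera_matrix"],c["world_to_cam"]
s=manip.state();p=s["position"];R=s["orientation"];yaw=np.degrees(np.arctan2(R[1,1],R[0,1]))
ys=np.arange(-.051,.052,.003);print((ys*1e3).round().astype(int).tolist())
def smp(g):
    q=(W((p[0],p[1],p[2]+.0102),yaw,g)@T[:3,:3].T+T[:3,3])@K.T;q=q[:,:2]/q[:,2:];return mc(I.mean(2),[q[:,1],q[:,0]],order=1).round().astype(int).tolist()
for x,z in((.005,-.012),(.005,-.02),(.011,-.029)): print(x,z,smp([(x,y,z) for y in ys]))
zs=np.arange(-.045,.045,.003);print((zs*1e3).round().tolist());print(smp([(.005,-.025,z) for z in zs]))
```

```text
[-51, -48, -45, -42, -39, -36, -33, -30, -27, -24, -21, -18, -15, -12, -9, -6, -3, 0, 3, 6, 9, 12, 15, 18, 21, 24, 27, 30, 33, 36, 39, 42, 45, 48, 51]
0.005 -0.012 [126, 163, 161, 139, 138, 150, 164, 159, 157, 158, 156, 156, 156, 155, 140, 118, 111, 72, 39, 35, 37, 37, 38, 46, 95, 150, 158, 139, 118, 111, 112, 111, 111, 112, 113]
0.005 -0.02 [112, 111, 123, 163, 163, 151, 159, 163, 161, 160, 163, 161, 161, 162, 160, 162, 159, 152, 144, 130, 127, 128, 128, 125, 140, 156, 157, 134, 118, 113, 113, 112, 112, 111, 110]
0.011 -0.029 [111, 119, 140, 156, 159, 164, 176, 168, 171, 175, 167, 172, 174, 171, 171, 169, 164, 173, 176, 171, 174, 166, 155, 149, 149, 149, 149, 153, 133, 113, 111, 112, 112, 111, 111]
[-45.0, -42.0, -39.0, -36.0, -33.0, -30.0, -27.0, -24.0, -21.0, -18.0, -15.0, -12.0, -9.0, -6.0, -3.0, 0.0, 3.0, 6.0, 9.0, 12.0, 15.0, 18.0, 21.0, 24.0, 27.0, 30.0, 33.0, 36.0, 39.0, 42.0]
[151, 166, 173, 185, 191, 190, 183, 170, 162, 158, 158, 157, 156, 155, 156, 156, 157, 157, 155, 154, 154, 156, 160, 166, 179, 190, 192, 190, 167, 121]
```

The holder sits 2–3 mm towards -y in the grip. Now I'll move above the slot.

```bash
python3 -m creep '[[11.85,-30.97,0,0,0,-1.105,1],[11.85,-30.97,0,0,0,-1.105,1],[11.85,-30.97,0,0,0,-1.105,1],[11.85,-30.97,0,0,0,-1.105,1],[11.85,-30.97,0,0,0,-1.105,1],[11.85,-30.97,0,0,0,-1.105,1],[11.85,-30.97,4,0,0,-1.105,1],[11.85,-30.97,4,0,0,-1.105,1]]'
```

```text
t: 5.55
position: [0.6091, 0.1139, 0.1594]
orientation: [[0.23, 0.973, -0.008], [0.973, -0.23, -0.001], [-0.003, -0.008, -1.0]]
contact_force: [-1.4, -0.1, -1.7]
opening: 0.0096
grip_force: 58.8
```

```bash
python3 -m creep '[[0,0,1,0,0,0,1],[0,0,3,0,0,0,1],[0,0,3.5,0,0,0,1],[0,0,3.5,0,0,0,1]]'
python3 - <<'E'
from ov import *
from rig import manip
s=manip.state();p=s["position"];R=s["orientation"];yaw=np.degrees(np.arctan2(R[1,1],R[0,1]));print(p,yaw)
c=manip.capture("side");c=(c["color"],c["camera_matrix"],c["world_to_cam"])
d=manip.capture("top");d=(d["color"],d["camera_matrix"],d["world_to_cam"])
a=W(p+[0,0,.0102],yaw,[(0,-.002,0)])[0]
TG=HOLD+[((0,255,0),[(-.002,-.03,-.053),(.002,-.03,-.053),(.002,.03,-.053),(-.002,.03,-.053)])]
o=np.vstack([crop("side",a,yaw,TG,245,150,95,95,4,c),crop("top",a,yaw,TG,205,160,95,50,4,d)]);cv2.imwrite("pics/s1.png",o)
S=np.array((.6138,.1117));x=np.array((.973,-.23));print("tcp in slot",(p[:2]-S)@x,(p[:2]-S)@[.23,.973])
E
```

```text
t: 6.05
position: [0.6128, 0.1133, 0.1286]
orientation: [[0.232, 0.973, 0.0], [0.973, -0.232, 0.0], [0.0, 0.0, -1.0]]
contact_force: [0.3, -0.2, 0.7]
opening: 0.0093
grip_force: 58.8
[0.61276386 0.11331996 0.12858817] -13.434205070073514
tcp in slot -0.0013807550592977405 0.0013379100729387573
```

View pics/s1.png

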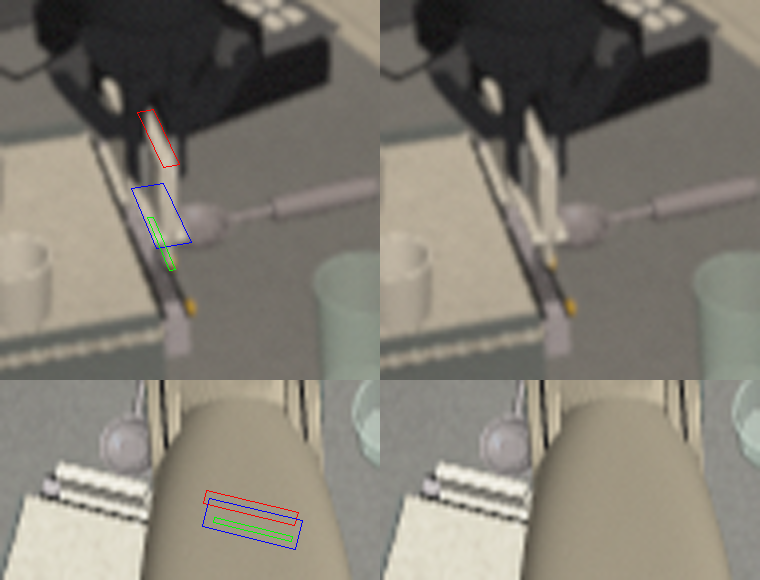

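The overlay agrees. I'll shift 2 mm towards the back wall and lower gently until the tip is just inside, watching the force.

```bash
python3 -m creep '[[0.1,-0.2,0,0,0,0,1],[0.1,-0.2,0.8,0,0,0,1],[0.1,-0.2,1.6,0,0,0,1],[0.1,-0.2,2.0,0,0,0,1],[0.1,-0.2,2.2,0,0,0,1],[0.1,-0.2,2.4,0,0,0,1],[0.1,-0.2,2.4,0,0,0,1]]'
```

```text
t: 7.02
position: [0.6108, 0.1151, 0.1041]
orientation: [[0.232, 0.973, -0.0], [0.973, -0.232, -0.0], [-0.0, -0.0, -1.0]]
contact_force: [-0.9, 0.7, -1.2]
opening: 0.0094
grip_force: 58.8
```

```bash
python3 -m creep '[[0,0,0.2,0,0,0,1],[0,0,0.4,0,0,0,1],[0,0,0.6,0,0,0,1],[0,0,0.8,0,0,0,1],[0,0,0.8,0,0,0,1]]'
```

```text
t: 7.65
position: [0.6119, 0.115, 0.0965]
orientation: [[0.232, 0.973, 0.002], [0.973, -0.232, -0.0], [0.0, 0.002, -1.0]]
contact_force: [2.9, -0.6, -0.2]
opening: 0.0093
grip_force: 58.8
```

A forward push of 2.9 N with the tip about 12 mm down means the leaf is engaging. I'll continue.

```bash
python3 -m creep '[[0,0,0.2,0,0,0,1],[0,0,0.4,0,0,0,1],[0,0,0.5,0,0,0,1],[0,0,0.5,0,0,0,1]]'
```

```text
t: 8.15
position: [0.6121, 0.1151, 0.092]
orientation: [[0.232, 0.973, 0.003], [0.973, -0.232, 0.0], [0.001, 0.002, -1.0]]
contact_force: [5.2, -1.0, 5.4]
opening: 0.0094
grip_force: 59.5
```

Leaf resistance is 5.4 N up and 5 N forward, as expected. About 5 mm remain.

```bash
python3 -m creep '[[0,0,0.15,0,0,0,1],[0,0,0.3,0,0,0,1],[0,0,0.4,0,0,0,1],[0,0,0.4,0,0,0,1]]'
```

```text
t: 8.65
position: [0.6115, 0.115, 0.0871]
orientation: [[0.232, 0.973, 0.001], [0.973, -0.232, -0.0], [0.0, 0.001, -1.0]]
contact_force: [4.9, -1.4, 2.0]
opening: 0.0093
grip_force: 59.0
```

```bash
python3 -m creep '[[0,0,0.05,0,0,0,1],[0,0,0.1,0,0,0,1],[0,0,0.1,0,0,0,1]]' 80
```

```text
t: 9.02
position: [0.6116, 0.115, 0.0869]
orientation: [[0.232, 0.973, 0.002], [0.973, -0.232, -0.0], [0.0, 0.002, -1.0]]
contact_force: [4.4, -0.0, 5.7]
opening: 0.0089
grip_force: 81.6
```

```bash
python3 -m creep '[[0,0,0.1,0,0,0,1],[0,0,0.2,0,0,0,1],[0,0,0.2,0,0,0,1],[0,0,0.2,0,0,0,1]]'
```

```text
t: 9.52
position: [0.6116, 0.115, 0.0868]
orientation: [[0.232, 0.973, 0.002], [0.973, -0.232, -0.0], [0.0, 0.002, -1.0]]
contact_force: [0.8, -1.9, 15.2]
opening: 0.0094
grip_force: 83.0
```

It's on the hard stop at exactly the predicted height, 0.0868 m. I'll add a little push and check with one picture.

```bash
python3 -m creep '[[0,0,0.1,0,0,0,1],[0,0,0.1,0,0,0,1],[0,0,0.1,0,0,0,1],[0,0,0.1,0,0,0,1]]'
python3 - <<'E'
from ov import *
from rig import manip
s=manip.state();p=s["position"];R=s["orientation"];yaw=np.degrees(np.arctan2(R[1,1],R[0,1]))
c=manip.capture("side");c=(c["color"],c["camera_matrix"],c["world_to_cam"])
a=W(p+[0,0,.0102],yaw,[(0,-.002,0)])[0]
cv2.imwrite("pics/f1.png",crop("side",a,yaw,HOLD,215,140,98,98,4,c))
x=p[:2]-[.6138,.1117];print(x@[.973,-.23],x@[.23,.973],s["contact_force"])
E
```

```text
t: 10.02
position: [0.6117, 0.1151, 0.0868]
orientation: [[0.232, 0.973, 0.002], [0.973, -0.232, -0.0], [0.0, 0.002, -1.0]]
contact_force: [-1.2, -1.6, 19.3]
opening: 0.0088
grip_force: 83.7
-0.0028316695842032927 0.0027736203913742213 [-1.23645154 -1.6283449  19.33278899]
```

View pics/f1.png

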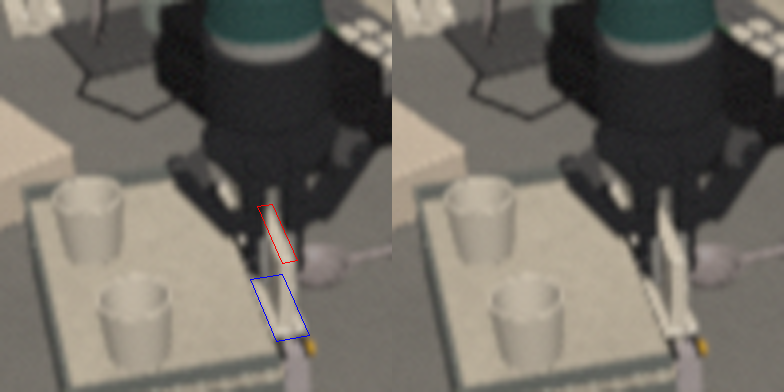

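The picture shows the holder upright in the rail, with its flange flush at about (670,320), the cups unmoved and 19 N of push. I'll hand it in.

```bash
python3 -c "
from rig import manip
print(manip.job_done()); print(manip.state()['contact_force'])"
```

```text
the job is handed in; nothing more can be done
None
the job is handed in; nothing more can be done
```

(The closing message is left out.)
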